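# Find which way a locked filler cap opens, and hold it off

## Task

Two filler necks stand side by side, each closed by a round quarter-turn cap that a sliding keeper fork holds down. On the left-hand neck (seen from the robot), pull the keeper all the way back toward you by its tab, then get the cap off: nobody knows whether this one opens clockwise or anticlockwise, so try it both ways until it turns free, and lift it straight off. Finish while holding the cap in the gripper, upright and still, its lower edge at least 3 cm above the neck's rim; leave the keeper back, the other neck locked and closed, and the things standing around where they are.

Things in the scene. Friction and masses are not known exactly. Their poses are not given: they have to be found in the camera images.
- neck_a: left-hand (larger y) filler neck: 30 mm tube upright on a grey plate 172 x 82 x 20 mm, fixed. Origin on the neck's axis at table height, z up; -x points toward the robot. The plate reaches 127 mm along -x, 45 mm along +x. On it, 50 to 116 mm along -x, stand the keeper's two rails, 47 mm high.
- neck_b: right-hand (smaller y) filler neck: 30 mm tube upright on a grey plate 172 x 82 x 20 mm, fixed. Origin on the neck's axis at table height, z up; -x points toward the robot. The plate reaches 127 mm along -x, 45 mm along +x. On it, 50 to 116 mm along -x, stand the keeper's two rails, 47 mm high. Same build as the left one; leave it alone.
- tab_a (a point): Centre of the top of the left keeper's pull tab: an upright steel block 12 mm (along the neck's x) x 20 mm (along its y), 28 mm high, standing on the keeper plate, top 72 mm above the table. It stands 80 mm from the neck's axis along the neck's -x with the keeper shut, 125 mm when back.
- keeper_a (a joint): Slide of the left keeper (m): 0 shut (starts 0 to 0.008), 0.045 fully back at its stop, moving along the neck's -x; 1 to 3 N moves it, it stays where left. Flat steel fork 5 mm thick, 39 to 44 mm above the table; shut, its prongs lie over the cap's flange and the cap cannot lift; back, they are clear.
- keeper_b (a joint): The same for the right neck; leave it shut.
- cap_a: Left neck's black cap, about 70 g. Origin: centre of its lower edge, 32 mm above the table when seated; z up. Round grip body 50 mm across, 5 to 39 mm above the origin (top 71 mm, rib 75 mm above the table); below it a flange 68 mm across, 5 mm thick. A raised rib 38 x 7 x 4 mm crosses the top along the cap's x.
- cap_b: The right neck's cap, the same; leave it alone.
- mix_cup2: Grey plastic mixing cup, 68 x 68 x 62 mm, standing to the left; origin at the centre of its underside.
- spray_can: Spray can with a grey cap, 66 mm across, 136 mm tall, standing behind the necks; origin at the centre of its underside.
- wood_block: Wooden block 48 x 65 x 42 mm behind the necks; origin at the centre of its underside.
- rim_a (a point): Centre of the left neck's rim (under the cap), 64 mm above the table. Cap lock: locked, cap x lies along neck x (within 0.1 rad). The wrong way it turns under 0.2 rad to a hard stop; the right way, about 0.87 rad, lifting freely from 0.75 to a second stop at about 1.0. It turns easily and does not rise in turning. Either way may be right.
Mind the look-alikes: they are no part of the job. Leave any purple look-alike of the mix_cup2 alone.

How it is judged (in metres and radians):
On the way, in this order (a step that is already met when the one before it is completed fails the run):
1. the left keeper is pulled back (over 38 of 45 mm) while its cap still sits on the neck (value of joint keeper_a above 0.038 m and z of cap_a in the frame of neck_a below 0.042 m), for 0.1 s.
2. the left cap is turned loose (over 0.6 rad either way) while still on the neck (angle between the x axis of cap_a and the x axis of neck_a, either way round above 0.6 rad and z of cap_a in the frame of neck_a below 0.045 m and horizontal distance between cap_a and rim_a below 0.01 m), for 0.05 s.
At the end, for the whole second after the job is handed in: Gripper holds the left cap (over 1 N), tilt under 0.3 rad, still, lower edge 90 to 450 mm above the table, touching neither neck nor things around; left keeper over 35 mm back, right keeper under 6 mm, right cap seated and turned under 0.3 rad (height (world z) of cap_a between 0.09 and 0.45 m and angle between cap_a's own z axis and vertical below 0.3 rad and linear speed of cap_a below 0.03 m/s and contact force between the fingers and cap_a above 1 N and contact force between cap_a and neck_a below 0.1 N and contact force between cap_a and neck_b below 0.1 N and contact force between cap_a and cap_b below 0.1 N and contact force between cap_a and mix_cup2 below 0.1 N and contact force between cap_a and spray_can below 0.1 N and contact force between cap_a and wood_block below 0.1 N and value of joint keeper_a above 0.035 m and value of joint keeper_b below 0.006 m and z of cap_b in the frame of neck_b below 0.037 m and angle between the x axis of cap_b and the x axis of neck_b, either way round below 0.3 rad); the arm keeps its last pose, push and grip.
It fails at once if the right cap is lifted or knocked (moved over 12 mm) (distance of cap_b from where it was at the start of the episode above 0.012 m).
It fails at once if a thing standing around is moved over 30 mm (distance of any of mix_cup2, spray_can, wood_block from where it was at the start of the episode above 0.03 m).
It also fails if it takes over 51 s, if anything falls off the work surface, if the arm or the gripper's body presses on something with over 40 N, if the wrist force passes 120 N, or if a joint passes its speed limit or range.

## Robot

A 7-joint arm with a two-finger parallel gripper is mounted at the origin on a cart in front of the work surface, level with it; the furniture and walls round the work are solid. World frame = base frame: x ahead of the robot, y to its left, z up, the work surface at z = 0. Lengths are in mm, angles in rad, forces in N, time in s.
With the tool pointing down it reaches from about 400 to 875 mm from the base axis. Payload 4.4 kg.
Tool frame: the origin (TCP) lies midway between the tips of the shut fingers; the grasp point (between the pads) lies ctrl.grip_depth behind it (ctrl.grip_depth is the distance from the TCP to the grasp point, in mm); z points along the fingers, y is the line along which they close (so a half turn about z gives the same grasp; the last joint's range is limited). The gripper opens to 85 mm and grips with 20 to 120 N. Pads are 22 mm wide; open, the fingers measure 114 mm over their backs; the gripper's body (76 mm by 85 mm) begins 54 mm behind the grasp point. The pads swing forward as they close: fully open they stand 13 mm farther back than shut.
Start: joints at [-1.294, 0.628, 0.038, 1.517, -0.027, 0.996, -0.02], TCP at [218.458, 612.204, 231.313] pointing down, gripper open.
Joint ranges: [-3.06, 3.06], [-0.37, 2.12], [-1.25, 1.32], [0.18, 2.47], [-1.1, 4.24], [0.23, 1.98], [-2.94, 2.94]. Speed limits (rad/s): [2.57, 2.57, 3.14, 3.14, 3.14, 3.14, 3.14].

## Interface

Orientations are given as [roll, pitch, yaw] about the fixed x, y, z axes, in that order (R = Rz(yaw) Ry(pitch) Rx(roll)).
In Python, from cell import ctrl gives the robot as it stands.
- The arm moves only by the tool carry_out, never from a script. Its argument "deltas" is one flat list of numbers, 7 for each row, row after row: the turn, a rotation vector about the tool's x, y, z in degrees, then the shift along the tool's x, y, z in m, then the closure, from -1 (fully open) to 1 (shut). In form: [wx, wy, wz, dx, dy, dz, claw, wx, wy, wz, dx, dy, dz, claw, ...]. A call has 1 to 12 rows; each row shifts and turns the commanded pose from where the row before left it, along the tool's axes as they then stand; what a row does not reach is not made up. A row lasts 1/8 s, in which the tool goes at most 62.5 mm and 10.7 degrees, less where a joint would pass 70% of its speed; a pose out of reach is approached as far as the arm can. A call with a gripper value outside its range is refused whole. The fingers move at their own pace and stop on an object; the grip force is fixed at half the most. Time passes only in rows, so rows that do not move let the fingers close. It gives the time, the measured TCP pose, the force, the opening and the grip force at its end, in the units of the state.
- ctrl.read_state(): the state, without advancing time (a new reading comes with each control period).
- ctrl.get_image(name): name is "scene" or "side" or "wrist"; returns the picture (480x640x3 uint8, red, green, blue); there is no depth.
- ctrl.calibration(name): a dict with "mtx" (3x3 intrinsics, pixels), "distortion" ([k1, k2, p1, p2, k3] as OpenCV has them; the pictures are not rectified), "R" (3x3) and "t" (3): a world point X has camera coordinates R X + t. Camera axes: x right, y down, z forward; pixel columns grow to the right and rows downward; lengths in mm; the calibration is good to about 2 mm. A picture is of the moment at which its call begins: read the wrist's pose just before it. calibration takes no time and is no camera call; for the wrist camera it gives the pose at the moment of the call.
- ctrl.finish_job(): hands the job in; it is judged then, once.
The state is a dict: "clock": time; "qpos": joint angles; "qd": joint speeds; "tau": joint torques, N m; "eef_pos": TCP position; "tool_rot": TCP orientation; "force": force on the tool from outside, world axes, zero at the start; "torque": the same for the moment, N m; "width": finger opening in mm; "gripper_force": force on a finger pad.
Only numpy, scipy, OpenCV 4.12 (cv2) and the standard library are available. Lean on these libraries where they do the work, as an engineer would, in place of code of your own. Each camera call takes 0.05 s, during which the arm holds its last target. There are 200 camera calls.

## Working session

There is one attempt and no reset: what is moved stays moved. The work goes in short steps, Python scripts to look and compute and a tool call to move; the robot and the scene stay as the last step left them, time stands still between calls to the robot, and variables do not carry over. Pictures are saved under pics/ and viewed, at most 10 in all, crops included, and the job is handed in when it is done.

Besides the shell and the picture viewer there is one more tool, called after "Request:" by a JSON object that holds its "method" and its "body", one argument or row to a line. carry_out: Moves the arm, as the interface text tells. Its arguments: {"type":"object","properties":{"deltas":{"type":"array"}},"required":["deltas"]}

```bash
mkdir -p pics; ls
python3 - <<'E'
from cell import ctrl
import cv2,numpy as np
print(ctrl.read_state()); print(ctrl.grip_depth)
for n in("scene","side"):
    im=ctrl.get_image(n); cv2.imwrite(f"pics/{n}0.png",im[:,:,::-1])
    c=ctrl.calibration(n); print(n,c)
E
```

```text
pics
{'clock': 0.0, 'qpos': array([-1.29379915,  0.62936467,  0.03842867,  1.51840439, -0.02705072,
        0.9962839 , -0.02000289]), 'qd': array([ 0.00018086,  0.00192629, -0.00028361, -0.00091074,  0.00046423,
        0.00070199, -0.00108717]), 'tau': array([-7.54182065e-05, -5.63405299e+01,  1.22660749e+00, -1.93441916e+01,
        1.12560054e-02,  1.02124279e-02,  2.61059296e-05]), 'eef_pos': array([218.21603522, 611.59316112, 230.36517657]), 'tool_rot': array([-3.13964921e+00, -2.29653818e-05,  2.79877489e+00]), 'force': array([-0.61295072, -0.29665146, -1.43287684]), 'torque': array([ 0.02586887, -0.00811728,  0.01843318]), 'gripper_force': 0.0, 'width': 85.59866905060342}
18.700000000000003
scene {'mtx': array([[449.99902569,   0.        , 321.43199639],
       [  0.        , 449.99902569, 240.2042904 ],
       [  0.        ,   0.        ,   1.        ]]), 'distortion': array([-0.11495004,  0.        ,  0.        ,  0.        ,  0.        ]), 'R': array([[ 0.81377536, -0.58112097, -0.00825071],
       [-0.30960885, -0.42146044, -0.85235759],
       [ 0.49184552,  0.6961821 , -0.52289431]]), 't': array([-384.12570829,  337.59887292,  487.55114326])}
side {'mtx': array([[495.07940589,   0.        , 314.55340998],
       [  0.        , 495.07940589, 239.75790586],
       [  0.        ,   0.        ,   1.        ]]), 'distortion': array([-0.10569476,  0.        ,  0.        ,  0.        ,  0.        ]), 'R': array([[ 0.87692544, -0.4799626 , -0.02525219],
       [-0.28382206, -0.47473047, -0.83311225],
       [ 0.38787474,  0.73774446, -0.5525272 ]]), 't': array([-434.75861373,  323.49213056,  664.76376989])}
```

View pics/scene0.png

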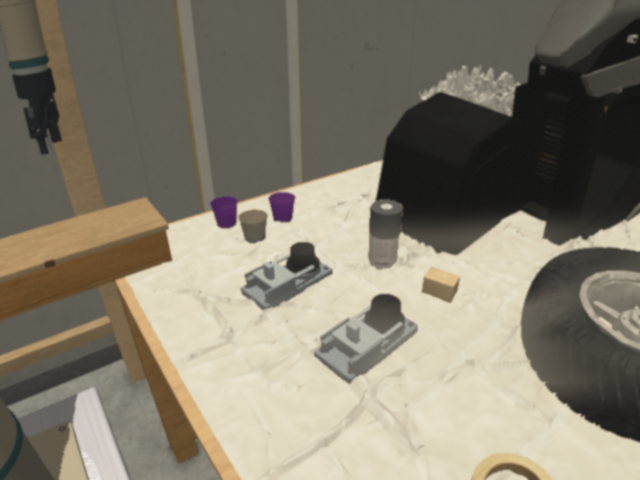

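View pics/side0.png

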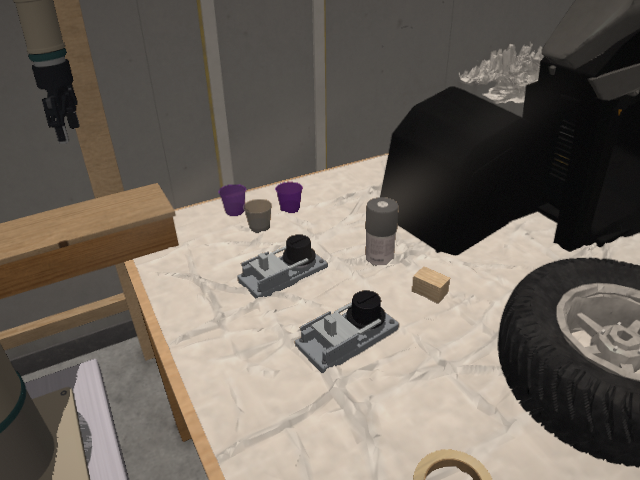

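The scene view shows neck_a's cap at about (302,250) and its tab at (269,267). In the side view they are at about (298,240) and (264,257). neck_b is to the right and nearer. The grey cup stands between two purple cups, left of neck_a. I'll get a rough position from these two views, then refine it with the wrist camera.

```bash
cat > h.py <<'E'
from cell import ctrl
import cv2,numpy as np
from scipy.spatial.transform import Rotation as Ro
def cast(c,uv,z):
    p=cv2.undistortPoints(np.array([[uv]],float),c["mtx"],c["distortion"]).ravel()
    R,t=np.array(c["R"]),np.array(c["t"]); o=-R.T@t; d=R.T@np.array([p[0],p[1],1])
    return o+d*(z-o[2])/d[2]
def proj(c,X):
    return cv2.projectPoints(np.array([X],float),cv2.Rodrigues(np.array(c["R"]))[0],np.array(c["t"]),c["mtx"],c["distortion"])[0].ravel()
E
python3 - <<'E'
from h import *
np.set_printoptions(precision=1,suppress=True)
for n,l in(("scene",[((302,248),73),((268,264),72),((386,301),73),((352,321),72),((254,239),0)]),("side",[((298,239),73),((263,256),72),((366,296),73),((330,318),72),((259,229),0)])):
    c=ctrl.calibration(n)
    for uv,z in l: print(n,uv,cast(c,uv,z))
s=ctrl.read_state(); R=Ro.from_euler('xyz',s['tool_rot']).as_matrix(); print(R)
c=ctrl.calibration('wrist'); print(c); Rc=np.array(c['R']);print("cam pos",-Rc.T@c['t'], "cam in tool",R.T@(-Rc.T@c['t']-s['eef_pos']), R.T@Rc.T)
E
```

```text
scene (302, 248) [569.2 199.6  73. ]
scene (268, 264) [489.5 192.2  72. ]
scene (386, 301) [590.9 -15.5  73. ]
scene (352, 321) [516.7 -19.5  72. ]
scene (254, 239) [562.1 394.7   0. ]
side (298, 239) [575.8 212.3  73. ]
side (263, 256) [490.7 195.3  72. ]
side (366, 296) [595.3  -6.6  73. ]
side (330, 318) [514.5 -22.3  72. ]
side (259, 229) [563.1 398.7   0. ]
[[-0.9  0.3 -0. ]
 [ 0.3  0.9 -0. ]
 [-0.  -0.  -1. ]]
{'mtx': array([[386.9,   0. , 323. ],
       [  0. , 386.9, 239.5],
       [  0. ,   0. ,   1. ]]), 'distortion': array([-0.1,  0. ,  0. ,  0. ,  0. ]), 'R': array([[ 0.3,  0.9, -0. ],
       [ 0.9, -0.3,  0.3],
       [ 0.3, -0.1, -1. ]]), 't': array([-647.9,  -39.2,  381. ])}
cam pos [146.7 636.5 373.9] cam in tool [  75.8   -0.9 -143.4] [[-0.  -1.  -0.3]
 [ 1.   0.  -0. ]
 [ 0.  -0.3  1. ]]
```

Request:
{"method": "carry_out", "body": {
  "deltas": [0,0,0,0.02,-0.015,-0.02,-1,0,0,0,0.035,-0.027,-0.02,-1,0,0,0,0.035,-0.027,-0.01,-1,0,0,0,0.035,-0.027,0,-1,0,0,0,0.035,-0.027,0,-1,0,0,0,0.035,-0.027,0,-1,0,0,0,0.035,-0.027,0,-1,0,0,0,0.035,-0.027,0,-1,0,0,0,0.035,-0.027,0,-1,0,0,0,0.035,-0.027,0,-1,0,0,0,0.035,-0.027,0,-1,0,0,0,0.015,-0.015,0,-1]
}}

```text
clock: 1.6
eef_pos: [-247.8, 457.6, 281.0]
tool_rot: [-3.14, -0.001, 2.803]
force: [-0.1, -0.2, -0.4]
width: 85.2
gripper_force: 0.0
```

Request:
{"method": "carry_out", "body": {
  "deltas": [0,0,-9,0,0,0.01,-1,0,0,-9,0,0,0.02,-1,0,0,-9,0,0,0.02,-1,0,0,0,0,0,0,-1,0,0,0,0,0,0,-1]
}}

```text
clock: 2.22
eef_pos: [-245.1, 459.4, 231.8]
tool_rot: [3.141, -0.0, -3.016]
force: [-0.1, 0.6, 1.1]
width: 85.4
gripper_force: 0.0
```

Run:
```python
from h import *
s=ctrl.read_state(); print(s['clock'],s['eef_pos'],s['tool_rot'],s['qpos'])
c=ctrl.calibration('wrist'); im=ctrl.get_image('wrist'); cv2.imwrite('pics/w1.png',im[:,:,::-1])
np.savez('w1.npz',im=im,**{k:np.array(v) for k,v in c.items()})
```

```text
2.225 [-245.06873837  459.40651589  231.79463052] [ 3.14104858e+00 -2.33028778e-04 -3.01598047e+00] [-2.00970455  0.44555645 -0.14981478  1.87262174  0.08738548  0.82909151
 -0.50774864]
```

View pics/w1.png

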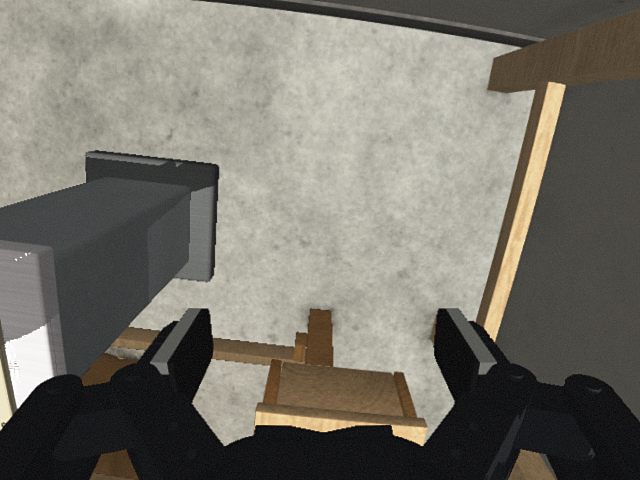

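The wrist picture shows floor and the cart: I had the sign of tool x wrong, so the arm went backwards in free space without harm. I'll return the same way round and go on to the necks.

Request:
{"method": "carry_out", "body": {
  "deltas": [0,0,0,-0.025,0.005,-0.005,-1,0,0,0,-0.045,0.009,-0.005,-1,0,0,0,-0.045,0.009,-0.005,-1,0,0,0,-0.045,0.009,-0.005,-1,0,0,0,-0.045,0.009,-0.005,-1,0,0,0,-0.045,0.009,-0.005,-1,0,0,0,-0.045,0.009,-0.005,-1,0,0,0,-0.045,0.009,-0.005,-1,0,0,0,-0.045,0.009,-0.005,-1,0,0,0,-0.045,0.009,-0.005,-1,0,0,0,-0.045,0.008,0,-1,0,0,0,-0.005,0,0,-1]
}}

```text
clock: 3.78
eef_pos: [223.9, 613.8, 281.8]
tool_rot: [3.141, 0.003, -3.02]
force: [-0.3, 0.7, -0.5]
width: 86.0
gripper_force: 0.0
```

Request:
{"method": "carry_out", "body": {
  "deltas": [0,0,0,-0.01,-0.02,0,-1,0,0,0,-0.018,-0.038,0,-1,0,0,0,-0.018,-0.038,0,-1,0,0,0,-0.018,-0.038,0,-1,0,0,0,-0.018,-0.038,0,-1,0,0,0,-0.018,-0.038,0,-1]
}}

```text
clock: 4.53
eef_pos: [344.6, 417.7, 282.1]
tool_rot: [3.14, 0.0, -3.013]
force: [0.6, -0.3, 0.6]
width: 85.5
gripper_force: 0.0
```

Request:
{"method": "carry_out", "body": {
  "deltas": [0,0,0,-0.018,-0.039,0,-1,0,0,0,-0.018,-0.039,0,-1,0,0,0,-0.018,-0.039,0.01,-1,0,0,0,-0.018,-0.039,0.01,-1,0,0,0,-0.018,-0.039,0.01,-1,0,0,0,-0.016,-0.036,0.01,-1,0,0,0,0,0,0,-1,0,0,0,0,0,0,-1]
}}

```text
clock: 5.52
eef_pos: [479.1, 204.2, 241.9]
tool_rot: [3.14, 0.0, -3.012]
force: [0.2, 0.4, 0.1]
width: 85.6
gripper_force: 0.0
```

Run:
```python
from h import *
s=ctrl.read_state(); print(s['clock'],s['eef_pos'],s['tool_rot'],s['qpos'])
c=ctrl.calibration('wrist'); im=ctrl.get_image('wrist'); cv2.imwrite('pics/w2.png',im[:,:,::-1])
np.savez('w2.npz',im=im,**{k:np.array(v) for k,v in c.items()})
```

```text
5.525 [479.14699617 204.1632964  241.86727617] [ 3.14025179e+00  3.11025055e-04 -3.01241417e+00] [-0.43456263  0.43016514 -0.03029711  1.862349    0.01528309  0.8485782
  1.22777946]
```

View pics/w2.png

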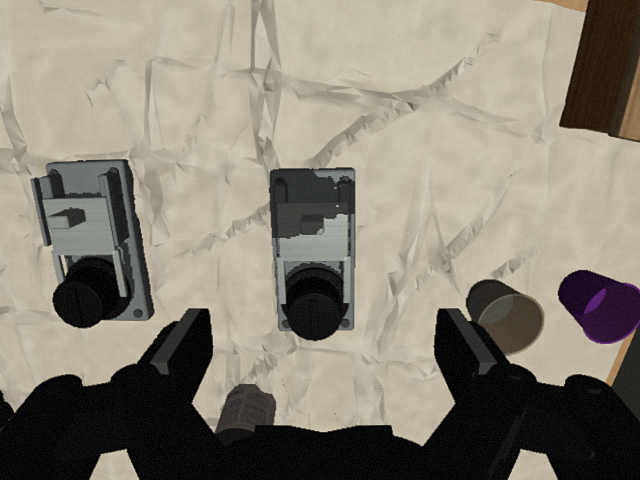

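The wrist view shows neck_a in the middle, with the cap top near (313,315), the tab near (311,222) in shadow, and the plate from (271,170) to (355,330). I'll enlarge it with more contrast.

Run:
```python
from h import *
im=np.load('w2.npz')['im'][155:345,260:370,::-1]
g=(np.clip(im/255.,0,1)**0.4*255).astype(np.uint8)
g=cv2.resize(g,None,fx=3.1,fy=3.1,interpolation=cv2.INTER_NEAREST)
for k in range(0,110,10): cv2.line(g,(int(k*3.1),0),(int(k*3.1),6),(0,0,255),1)
for k in range(0,190,10): cv2.line(g,(0,int(k*3.1)),(6,int(k*3.1)),(0,0,255),1)
cv2.imwrite('pics/w2c.png',g)
```

```text
(no output)
```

View pics/w2c.png

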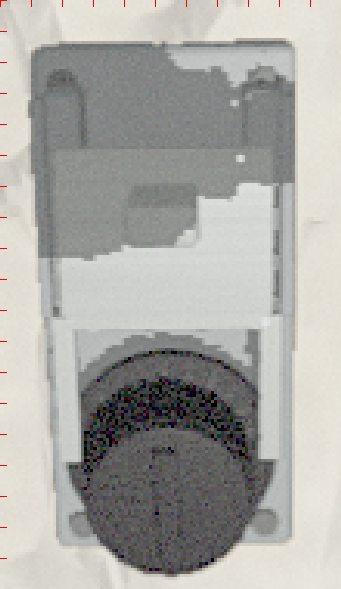

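Run:
```python
from h import *
np.set_printoptions(precision=1,suppress=True)
c=dict(np.load('w2.npz'))
P={}
for n,u,z in(("cap",(169,502),71),("tab",(162,227),72),("capL",(83,490),71),("capR",(257,490),71),("nl",(31,47),20),("nr",(295,43),20),("fr",(291,545),20),("fl",(55,538),20)):
    P[n]=cast(c,(u[0]/3.1+260,u[1]/3.1+155),z); print(n,P[n])
d=P['cap']-P['tab']; print(np.linalg.norm(d[:2]),np.arctan2(d[1],d[0]))
m1=(P['nl']+P['nr'])/2; m2=(P['fl']+P['fr'])/2; d=m2-m1; print(m1,m2,np.linalg.norm(d[:2]),np.arctan2(d[1],d[0]))
e=P['nl']-P['nr'];print(np.linalg.norm(e[:2]),np.arctan2(e[0],-e[1]))
```

```text
cap [575.  207.9  71. ]
tab [491.8 195.8  72. ]
capL [574.4 182.5  71. ]
capR [567.8 233.   71. ]
nl [455.2 150.   20. ]
nr [443.8 229.2  20. ]
fr [614.1 254.2  20. ]
fl [621.9 172.9  20. ]
84.08896913217086 0.14441706782872712
[449.5 189.6  20. ] [618.  213.6  20. ] 170.13185081457692 0.14148845302326354
80.0018536851647 0.14314519208141327
```

The measurements agree: plate 170 x 80 mm, cap diameter 51 mm, and two yaw estimates of 0.142. That puts neck_a's axis at (575, 208) and the tab at (492, 196). Next I lower onto the tab.

Request:
{"method": "carry_out", "body": {
  "deltas": [0,0,-0.7,-0.0115,-0.01,0.02,0,0,0,0,0,0,0.04,0,0,0,0,0,0,0.04,0,0,0,0,0,0,0.04,0,0,0,0,0,0,0.03,0,0,0,0,0,0,0.013,0,0,0,0,0,0,0,0,0,0,0,0,0,0,0]
}}

```text
clock: 6.58
eef_pos: [493.3, 195.1, 59.5]
tool_rot: [3.141, 0.002, -3.0]
force: [-0.4, 0.0, 0.3]
width: 42.6
gripper_force: 0.0
```

Request:
{"method": "carry_out", "body": {
  "deltas": [0,0,0,0.0015,0.001,0.008,0,0,0,0,0,0,0,0.3,0,0,0,0,0,0,1,0,0,0,0,0,0,1,0,0,0,0,0,0,1,0,0,0,0,0,0,1]
}}

```text
clock: 7.32
eef_pos: [490.9, 196.0, 50.6]
tool_rot: [3.14, 0.001, -3.0]
force: [-2.3, 3.7, 5.9]
width: 18.2
gripper_force: 58.9
```

Request:
{"method": "carry_out", "body": {
  "deltas": [0,0,0,0.005,0,0,1,0,0,0,0.008,0,0,1,0,0,0,0.008,0,0,1,0,0,0,0.008,0,0,1,0,0,0,0.007,0,0,1,0,0,0,0.004,0,0,1,0,0,0,0,0,0,1]
}}

```text
clock: 8.2
eef_pos: [451.2, 190.3, 50.6]
tool_rot: [3.141, 0.001, -3.0]
force: [-1.4, 5.1, 5.2]
width: 18.5
gripper_force: 59.2
```

Request:
{"method": "carry_out", "body": {
  "deltas": [0,0,0,0.002,0,0,1,0,0,0,0,0,0,1]
}}

```text
clock: 8.45
eef_pos: [450.6, 190.2, 50.7]
tool_rot: [3.14, 0.003, -3.001]
force: [2.4, 5.1, 3.5]
width: 18.5
gripper_force: 58.8
```

Request:
{"method": "carry_out", "body": {
  "deltas": [0,0,0,-0.001,0,0,0,0,0,0,0,0,0,0,0,0,0,0,0,-0.02,0,0,0,0,0,0,-0.04,-1,0,0,0,0,0,-0.045,-1,0,0,0,-0.035,0,-0.045,-1,0,0,0,-0.035,0,0,-1,0,0,0,0,0,0,-1]
}}

```text
clock: 9.45
eef_pos: [521.6, 198.2, 200.4]
tool_rot: [-3.141, 0.002, -3.003]
force: [-0.2, 0.3, -0.9]
width: 85.4
gripper_force: 0.0
```

Run:
```python
from h import *
s=ctrl.read_state(); print(s['clock'],s['eef_pos'],s['tool_rot'],s['qpos'])
c=ctrl.calibration('wrist'); im=ctrl.get_image('wrist')
np.savez('w3.npz',im=im,**{k:np.array(v) for k,v in c.items()})
u=proj(c,[560,206,60]).astype(int); x,y=max(u[0]-90,0),max(u[1]-150,0); print(x,y)
g=(np.clip(im[y:y+230,x:x+180,::-1]/255.,0,1)**0.4*255).astype(np.uint8)
cv2.imwrite('pics/w3c.png',cv2.resize(g,None,fx=2.5,fy=2.5,interpolation=cv2.INTER_NEAREST))
```

```text
9.45 [521.61482932 198.17451616 200.38357324] [-3.14089110e+00  1.68554547e-03 -3.00332347e+00] [-0.39809516  0.53264663 -0.02399586  1.81329148  0.01867726  0.79444212
  1.27722768]
237 121
```

View pics/w3c.png

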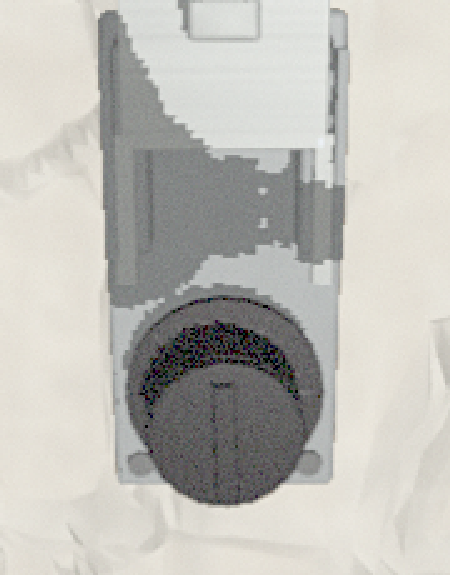

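The keeper plate is fully back and its prongs are clear of the flange. The cap top is centred near crop pixel (227,427), with its rib along the neck axis.

Run:
```python
from h import *
np.set_printoptions(precision=1,suppress=True)
c=dict(np.load('w3.npz'))
f=lambda u,z:cast(c,(u[0]/2.5+237,u[1]/2.5+121),z)
for u,z in(((227,427),71),((146,427),71),((308,427),71),((226,506),71),((225,10),72),((226,297),37)): print(u,f(u,z))
cap=(f((146,427),71)+f((308,427),71))/2; 
s=ctrl.read_state(); R=Ro.from_euler('xyz',s['tool_rot']).as_matrix()
for t in (cap,np.array([575,207.8,71])): print(t, R.T@(t-s['eef_pos']))
```

```text
(227, 427) [572.1 207.7  71. ]
(146, 427) [575.5 182.9  71. ]
(308, 427) [568.6 232.5  71. ]
(226, 506) [599.4 211.3  71. ]
(225, 10) [449.4 189.7  72. ]
(226, 297) [541.  203.3  37. ]
[572.1 207.7  71. ] [-53.8   2.5 128.5]
[575.  207.8  71. ] [-56.7   2.2 128.5]
```

Request:
{"method": "carry_out", "body": {
  "deltas": [0,0,0,-0.028,0.0012,0,-1,0,0,0,-0.028,0.0011,0.02,-1,0,0,0,0,0,0.04,-1,0,0,0,0,0,0.04,-1,0,0,0,0,0,0.03,-1,0,0,0,0,0,0.015,-1,0,0,0,0,0,0,-1]
}}

```text
clock: 10.38
eef_pos: [573.2, 208.8, 54.3]
tool_rot: [-3.141, -0.003, -3.001]
force: [-0.6, 0.2, 1.1]
width: 85.6
gripper_force: 0.0
```

Request:
{"method": "carry_out", "body": {
  "deltas": [0,0,0,-0.001,-0.001,0.011,-1,0,0,0,0,0,0,0,0,0,0,0,0,0,0.5,0,0,0,0,0,0,1,0,0,0,0,0,0,1,0,0,0,0,0,0,1]
}}

```text
clock: 11.12
eef_pos: [576.4, 208.6, 45.3]
tool_rot: [3.141, 0.001, -3.001]
force: [-0.8, -0.6, 6.1]
width: 48.6
gripper_force: 62.2
```

Request:
{"method": "carry_out", "body": {
  "deltas": [0,0,4,0,0,0,1,0,0,4,0,0,0,1,0,0,4,0,0,0,1,0,0,2,0,0,0,1,0,0,0,0,0,0,1]
}}

```text
clock: 11.75
eef_pos: [577.1, 208.6, 45.3]
tool_rot: [3.141, 0.003, 3.038]
force: [0.2, -0.5, 5.6]
width: 48.7
gripper_force: 62.4
```

Run:
```python
from h import *
s=ctrl.read_state(); print({k:np.round(s[k],3) for k in('clock','eef_pos','tool_rot','force','torque','tau','width')})
```

```text
{'clock': np.float64(11.75), 'eef_pos': array([577.071, 208.63 ,  45.309]), 'tool_rot': array([3.141e+00, 3.000e-03, 3.038e+00]), 'force': array([ 0.173, -0.55 ,  5.638]), 'torque': array([-0.148, -0.031, -0.049]), 'tau': array([-4.8300e-01, -5.4730e+01,  1.0530e+00, -1.1025e+01, -1.3000e-01,
        4.6000e-02, -3.6000e-02]), 'width': np.float64(48.682)}
```

The tool has turned 0.24 rad with almost no torque, past the 0.2 rad wrong-way stop, so clockwise is the right way. I'll carry on.

Request:
{"method": "carry_out", "body": {
  "deltas": [0,0,5,0,0,0,1,0,0,5,0,0,0,1,0,0,5,0,0,0,1,0,0,5,0,0,0,1,0,0,5,0,0,0,1,0,0,5,0,0,0,1,0,0,6,0,0,0,1,0,0,0,0,0,0,1]
}}

```text
clock: 12.75
eef_pos: [577.1, 208.2, 45.3]
tool_rot: [3.14, 0.002, 2.409]
force: [0.4, -1.1, 5.9]
width: 48.6
gripper_force: 62.5
```

Run:
```python
from h import *
s=ctrl.read_state(); print({k:np.round(s[k],3) for k in('clock','eef_pos','tool_rot','force','torque','width')})
c=ctrl.calibration('wrist'); im=ctrl.get_image('wrist')
u=proj(c,[575,208,72]).astype(int); x,y=max(u[0]-120,0),max(u[1]-120,0)
g=(np.clip(im[y:y+240,x:x+240,::-1]/255.,0,1)**0.4*255).astype(np.uint8)
cv2.imwrite('pics/w4c.png',cv2.resize(g,None,fx=2,fy=2))
```

```text
{'clock': np.float64(12.75), 'eef_pos': array([577.117, 208.213,  45.332]), 'tool_rot': array([3.140e+00, 2.000e-03, 2.409e+00]), 'force': array([ 0.443, -1.131,  5.914]), 'torque': array([-0.279,  0.008, -0.028]), 'width': np.float64(48.63)}
```

View pics/w4c.png

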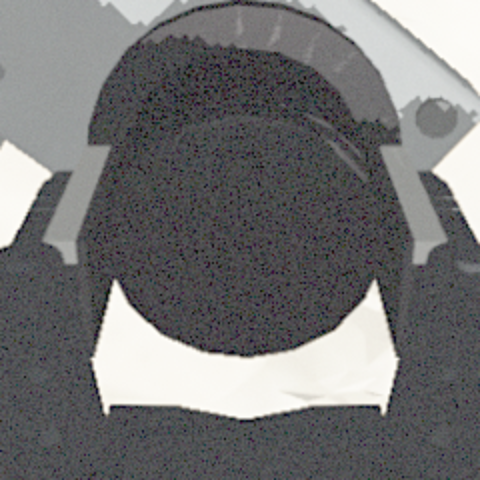

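The cap sits squarely between the pads, and the plate now appears rotated by about 50°. The torque stays near zero, so the cap turned along with the grip. I'll lift gently and watch the force.

Request:
{"method": "carry_out", "body": {
  "deltas": [0,0,0,0,0,-0.002,1,0,0,0,0,0,-0.003,1,0,0,0,0,0,0,1]
}}

```text
clock: 13.18
eef_pos: [575.7, 208.6, 49.3]
tool_rot: [-3.142, -0.0, 2.41]
force: [0.2, -0.2, -0.8]
width: 48.8
gripper_force: 61.9
```

Request:
{"method": "carry_out", "body": {
  "deltas": [0,0,0,0,0,-0.008,1,0,0,0,0,0,-0.015,1,0,0,0,0,0,-0.015,1,0,0,0,0,0,-0.015,1,0,0,0,0,0,-0.02,1,0,0,0,0,0,-0.02,1,0,0,0,0,0,-0.012,1,0,0,0,0,0,-0.005,1,0,0,0,0,0,0,1,0,0,0,0,0,0,1,0,0,0,0,0,0,1]
}}

```text
clock: 14.55
eef_pos: [575.5, 208.3, 158.7]
tool_rot: [-3.141, -0.001, 2.409]
force: [0.5, -0.0, -0.5]
width: 49.0
gripper_force: 62.0
```

Run:
```python
from h import *
s=ctrl.read_state(); print({k:np.round(s[k],3) for k in('clock','eef_pos','tool_rot','force','width','gripper_force')})
im=ctrl.get_image('side')[150:390,180:460,::-1]
cv2.imwrite('pics/s2.png',cv2.resize(im,None,fx=2.5,fy=2.5))
```

```text
{'clock': np.float64(14.55), 'eef_pos': array([575.488, 208.32 , 158.666]), 'tool_rot': array([-3.141e+00, -1.000e-03,  2.409e+00]), 'force': array([ 0.453, -0.049, -0.467]), 'width': np.float64(48.958), 'gripper_force': np.float64(61.967)}
```

View pics/s2.png

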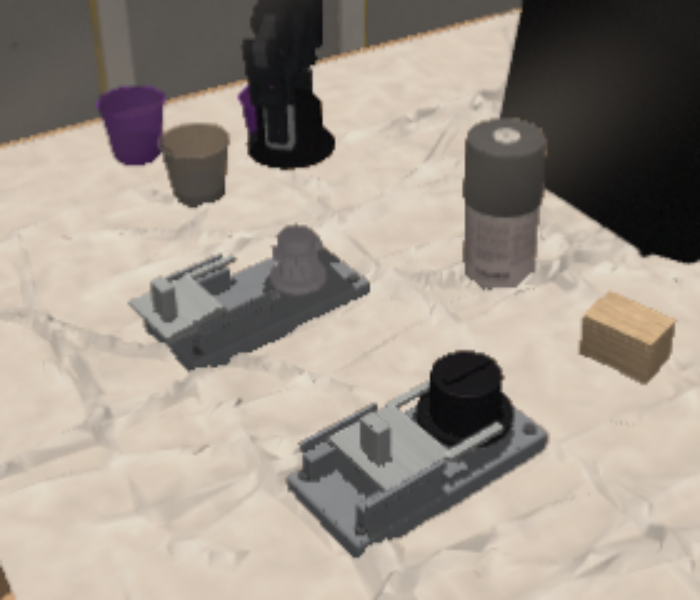

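The gripper holds the cap upright well above the bare neck at crop (298,258). The left keeper is back, and the right neck and the objects around it are untouched. I'm handing it in.

```bash
python3 -c "
from cell import ctrl
print(ctrl.finish_job())"
```

```text
the job is handed in; nothing more can be done
None
```

I pulled the left keeper fully back, turned the cap loose clockwise and lifted it off; the gripper holds it upright with its lower edge about 145 mm above the table. The job is handed in, but no verdict came back.

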